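# Fit the double lid on the test pot and raise its outer cover

### The arm

A 7-joint arm with a two-finger parallel gripper is mounted at the origin on the work surface. World frame = base frame: x ahead of the robot, y to its left, z up, the work surface at z = 0. Lengths are in m, angles in rad, forces in N, time in s.
With the tool pointing down it reaches from about 0.4 to 0.75 m from the base axis. Payload 19.5 kg.
Tool frame: the origin (TCP) lies between the finger pads; the fingertips stand 22 mm ahead of it and the grasp point (between the pads) lies 3 mm ahead of it; z points along the fingers, y is the direction in which the jaws open and shut (so a half turn about z gives the same grasp; the last joint's range is limited). The gripper opens to 85 mm and grips with 20 to 120 N. Pads are 22 mm wide; open, the fingers measure 114 mm over their backs; the gripper's body (76 mm by 85 mm) begins 54 mm behind the grasp point. The pads swing forward as they close: fully open they stand 13 mm farther back than shut.
Start: joints at [1.129, 0.707, -0.028, 1.485, 0.022, 0.951, -0.075], TCP at [0.224, -0.53, 0.253] pointing down, gripper open.
Joint ranges: [-2.71, 2.71], [-0.32, 2.16], [-1.57, 1.52], [0, 2.45], [-1.46, 4.6], [0, 2.02], [-2.83, 2.83]. Speed limits (rad/s): [1.89, 1.89, 2.57, 2.57, 3.01, 3.01, 3.01].

### API

Orientations are given as a rotation vector (axis times angle).
In Python, from rig import * gives the robot as it stands. Calls block until the motion is done:
- move_ptp(position, orientation): joint-space move of the TCP to a pose.
- move_l(position, rotation=None, speed=0.15): straight line of the TCP; rotation=None keeps the orientation; speed is the mean speed in m/s.
- move_joints(angles): joint-space move.
- move_gripper(opening, f_grip=None): opening from 0.0 (shut) to 1.0 (fully open); f_grip is the grip in N (None keeps the last); returns when the fingers have stopped.
- pause(seconds).
- inverse_kinematics(position, orientation): joint angles nearest the present ones, or None.
- observe(): the state.
- capture(name): name is "scene" or "side" or "wrist"; returns a dict with "img" (384x512x3 uint8, red, green, blue), "fovy" (degrees; the focal length in pixels is half the picture's height over the tangent of half this angle, whatever the lens; pixels are square), "cx", "cy" (the principal point, pixels), "position" and "orientation" of the camera in the world. Camera axes: x right, y down, z forward; pixel columns grow to the right and rows downward; lengths in m; the calibration is good to about 2 mm. A picture is of the moment at which its call begins. There is no depth.
A pose or a line that the arm cannot do raises MotionError and nothing moves.
- job_done(): hands the job in, once; it reports no verdict.
The state is a dict: "time_s": time; "q": joint angles; "dq": joint speeds; "joint_torque": joint torques, N m; "ee_pos": TCP position; "eef_rot": TCP orientation; "wrist_force": force on the tool from outside, world axes, zero at the start; "wrist_torque": the same for the moment, N m; "grip_width": opening from 0.0 (shut) to 1.0 (fully open).
Only numpy, scipy, OpenCV 4.12 (cv2) and the standard library are available. Lean on these libraries where they do the work, as an engineer would, in place of code of your own. Each camera call takes 0.05 s, during which the arm holds its last target.

### The job

Lift the plain lid off the pot by its knob and set it flat on the cork mat. Then carry the nested double lid from its stand by the inner lid's red handle, both lids together, lower it onto the pot without dropping it until it is seated, and let go. Last, raise the blue outer lid alone by its white collar, leaving the inner lid seated, and finish while holding it still and level over the pot, clear above the red handle; leave everything else where it is.

Things in the scene. Friction and masses are not known exactly. Their poses are not given: they have to be found in the camera images.
- pot: Round steel pot, 158 mm outside diameter, 152 mm inside, 75 mm tall, 2.2 kg, two small side handles (to 108 mm from the axis, 27 mm below the rim). It stands loose on the hob's pan support, about 35 mm above the work surface. Origin: centre of its underside, z up.
- pot_rim (a point): Centre of the pot's mouth, at rim height (75 mm above the pot's underside, about 110 mm above the work surface). A lid's disc rests on the rim.
- hob: Fixed single-burner steel test hob, 230 x 240 mm plate 10 mm thick, dark pan support up to 35 mm. Origin: centre of its underside on the work surface.
- plain_lid: Plain steel lid, 0.3 kg, on the pot at the start: disc 168 mm diameter, 4 mm thick, bevelled 142 mm plug 8 mm deep below. Black cylindrical knob, 26 mm diameter, 14 to 38 mm above the origin, on a 16 mm stem. Origin: centre of the disc's underside, z up: at rim height on the pot, 8 mm above a flat surface that it stands on.
- cork_mat: Round cork mat, 176 mm diameter, 6 mm thick, fixed on the work surface; the place for the plain lid. Origin: centre of its underside.
- lid_stand: Fixed grey ring, 158 mm outside diameter, 152 mm inside, 45 mm tall, on which the nested double lid rests at the start. Origin: centre of its underside.
- inner_lid: Inner lid, aluminium, 0.32 kg: disc 168 mm diameter, 4 mm thick, bevelled 142 mm plug 8 mm deep below. On its axis a red upright handle, 24 mm diameter, to 72 mm above the origin (top 6 mm tapers), passing through the outer lid's collar and 31 mm above it. Gripping it lifts both lids, the outer riding on the inner. Origin: centre of the disc's underside, z up; at rim height when seated.
- outer_lid: Outer lid, blue, 0.26 kg, lying loose on the inner lid's disc: 184 mm diameter plate 5 mm thick, edge reaching 9 mm below the origin; white upright collar on its axis, 48 mm outside diameter, 5 to 37 mm above the origin, bore 33 mm. Origin: centre of the plate's underside, z up; nested it is 4 mm above the inner lid's origin, clear of the red handle when 72 mm above it.
- meter: Bystander: blue handheld thermometer lying flat, 150 x 70 x 28 mm. Origin: centre of underside.
- wrench: Bystander: steel wrench lying flat. Origin near its middle.
- fitting: Bystander: small brass gas fitting, 32 mm diameter, 34 mm tall. Origin: centre of underside.
- weight: Bystander: steel calibration weight, 38 mm diameter, 48 mm tall. Origin: centre of underside.
- mug: Bystander: white mug, 76 mm diameter, 85 mm tall. Origin: centre of underside.
- stopwatch: Bystander: yellow round stopwatch lying flat, 56 mm diameter, 14 mm thick. Origin: centre of underside.
Things that resemble listed ones, but are neither listed nor needed, are in the scene too. Leave any green or yellow look-alike of the plain_lid alone. Several things have the shape of the outer_lid; the one meant has the colours described above.

How it is judged:
On the way, in this order (a step that is already met when the one before it is completed fails the run):
1. the plain lid lies flat on the cork mat, released (horizontal distance between plain_lid and cork_mat below 0.045 m and z of plain_lid in the frame of cork_mat below 0.019 m and angle between plain_lid's own z axis and vertical below 0.08 rad and contact force between the fingers and plain_lid below 0.1 N), for 0.2 s.
2. both lids, still nested, are seated on the pot and released (horizontal distance between inner_lid and pot_rim below 0.008 m and z of inner_lid in the frame of pot_rim between -0.004 and 0.004 m and angle between inner_lid's own z axis and vertical below 0.05 rad and z of outer_lid in the frame of inner_lid below 0.009 m and contact force between the fingers and inner_lid below 0.1 N), for 0.2 s.
At the end, for the whole second after the job is handed in: Outer lid held still by the fingers, level within 0.2 rad, centre within 50 mm of the pot's, over 73 mm above the inner lid, touching neither it nor the pot; inner lid seated (8 mm, 4 mm in height, 0.05 rad), untouched; plain lid flat and released on the mat (centres within 45 mm) (all of step 1 and horizontal distance between inner_lid and pot_rim below 0.008 m and z of inner_lid in the frame of pot_rim between -0.004 and 0.004 m and angle between inner_lid's own z axis and vertical below 0.05 rad and z of outer_lid in the frame of inner_lid above 0.073 m and horizontal distance between outer_lid and pot_rim below 0.05 m and angle between outer_lid's own z axis and vertical below 0.2 rad and contact force between the fingers and outer_lid above 1 N and contact force between each of outer_lid, the fingers and inner_lid below 0.1 N and contact force between outer_lid and pot below 0.1 N and linear speed of outer_lid below 0.03 m/s); the arm keeps its last pose, push and grip.
It fails at once if the outer lid comes apart from the inner lid while the inner lid is not seated on the pot ((z of outer_lid in the frame of inner_lid above 0.02 m or horizontal distance between outer_lid and inner_lid above 0.03 m) and not (horizontal distance between inner_lid and pot_rim below 0.009 m and z of inner_lid in the frame of pot_rim between -0.005 and 0.005 m and angle between inner_lid's own z axis and vertical below 0.06 rad)).
It fails at once if a lid is dropped (falls faster than 0.5 m/s with no finger on it) ((linear speed of inner_lid above 0.5 m/s and contact force between the fingers and inner_lid below 0.05 N) or (linear speed of plain_lid above 0.5 m/s and contact force between the fingers and plain_lid below 0.05 N)).
It fails at once if the pot is pushed more than 30 mm or tipped (distance of pot from where it was at the start of the episode above 0.03 m or angle between pot's own z axis and vertical above 0.15 rad).
It fails at once if a bystander is moved more than 30 mm (distance of any of meter, wrench, fitting, weight, mug, stopwatch from where it was at the start of the episode above 0.03 m).
It also fails if it takes over 59 s, if anything falls off the work surface, if the arm or the gripper's body presses on something with over 40 N, if the wrist force passes 120 N, or if a joint passes its speed limit or range.

## Working session

There is one attempt and no reset: what is moved stays moved. The work goes in short steps, each a Python script; the robot and the scene stay as the last script left them, time stands still between calls to the robot, and variables do not carry over. Pictures are saved under pics/ and viewed, and the job is handed in when it is done.

```bash
ls; mkdir -p pics; python3 - <<'E'
from rig import *
import cv2
for n in ("scene","side","wrist"):
    c=capture(n); cv2.imwrite(f"pics/{n}0.png",c["img"][:,:,::-1]); print(n,c["fovy"],c["cx"],c["cy"],c["position"],c["orientation"])
s=observe(); print(s)
E
```

```text
pics
scene 45.27874124035781 250.1362234209179 188.62670137596555 [1.3966419  1.02556527 1.23434224] [-0.96439289 -2.42806059  1.13879756]
side 51.75957908608775 247.86673248864037 186.5152046972772 [0.07686414 1.04393049 0.73542192] [-0.50944282  2.50119167 -1.48282583]
wrist 58.461671568423 261.738864019616 190.39849272347524 [ 0.28652324 -0.50305346  0.37285457] [ 2.42330738 -1.6073693  -0.22204218]
{'time_s': 0.15, 'q': array([ 1.12931565,  0.7069366 , -0.02759546,  1.48487559,  0.0219842 ,
        0.95091963, -0.07551371]), 'dq': array([-0.000526  , -0.00329591, -0.00073825, -0.00269508,  0.00105808,
        0.00236094,  0.002181  ]), 'joint_torque': array([ 8.20453806e-04, -8.83305216e+01,  1.23457208e+00, -2.36192125e+01,
        1.69694633e-02,  5.32066319e-03,  7.17086687e-05]), 'ee_pos': array([ 0.22372519, -0.52949379,  0.25295228]), 'eef_rot': array([-3.07825208e+00, -6.23574861e-01,  2.97741915e-04]), 'wrist_force': array([-0.59819914, -0.4274515 , -0.48009287]), 'wrist_torque': array([ 0.01497811,  0.03438814, -0.02512193]), 'grip_width': 1.002735342821276}
```

View pics/scene0.png

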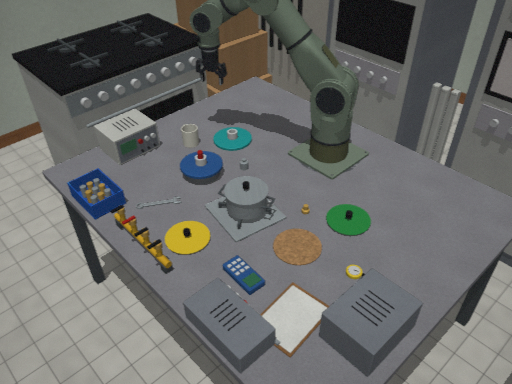

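View pics/side0.png

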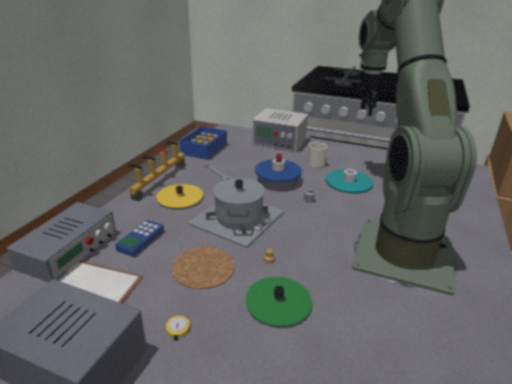

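View pics/wrist0.png

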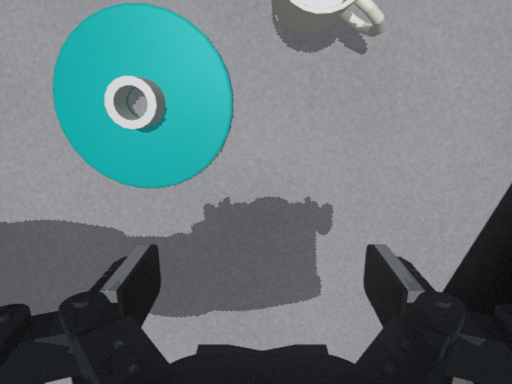

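The scene view shows the pot with the plain lid at about (246,195), the cork mat at (298,246), the blue nested lid with its red handle at (201,157), and teal, yellow and green decoys. I'll enlarge the relevant areas.

```bash
cat > h.py <<'E'
from rig import *
import numpy as np, cv2
from scipy.spatial.transform import Rotation as R
def proj(c,P):
    p=R.from_rotvec(c["orientation"]).inv().apply(np.atleast_2d(P)-c["position"])
    f=c["img"].shape[0]/2/np.tan(np.radians(c["fovy"])/2)
    return np.c_[c["cx"]+f*p[:,0]/p[:,2], c["cy"]+f*p[:,1]/p[:,2]]
def ray(c,u,v):
    f=c["img"].shape[0]/2/np.tan(np.radians(c["fovy"])/2)
    d=R.from_rotvec(c["orientation"]).apply([(u-c["cx"])/f,(v-c["cy"])/f,1]); return np.array(c["position"]),d
def atz(c,u,v,z):
    o,d=ray(c,u,v); return o+d*(z-o[2])/d[2]
def crop(c,x0,y0,x1,y1,k,name):
    im=cv2.resize(c["img"][y0:y1,x0:x1,::-1],None,fx=k,fy=k,interpolation=cv2.INTER_CUBIC); cv2.imwrite("pics/"+name,im)
E
python3 - <<'E'
from h import *
a=capture("scene");b=capture("side")
crop(a,170,120,330,270,5,"s1.png")
crop(b,165,140,305,290,4,"d1.png")
for n,c,pts in (("scene",a,[(246,185,.148),(298,246,.006),(200,153,.117)]),("side",b,[(239,185,.148),(204,267,.006),(279,157,.117)])):
    for p in pts: print(n,p,atz(c,*p))
E
```

```text
scene (246, 185, 0.148) [0.53538469 0.04131469 0.148     ]
scene (298, 246, 0.006) [0.51993421 0.29621165 0.006     ]
scene (200, 153, 0.117) [ 0.50774428 -0.27373185  0.117     ]
side (239, 185, 0.148) [0.50979067 0.05753945 0.148     ]
side (204, 267, 0.006) [0.51147577 0.29542413 0.006     ]
side (279, 157, 0.117) [ 0.4836898 -0.2566498  0.117    ]
```

View pics/s1.png

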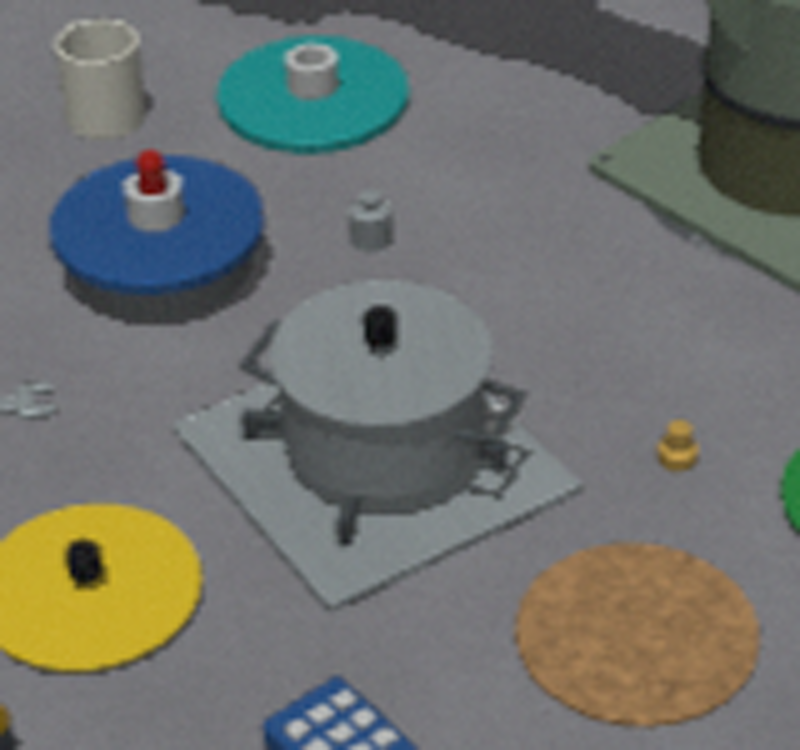

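View pics/d1.png

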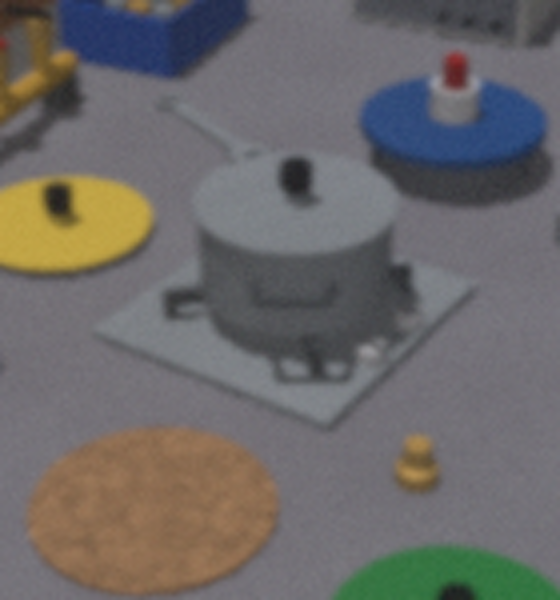

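```bash
python3 - <<'E'
from h import *
from scipy.optimize import least_squares
a=capture("scene");b=capture("side")
def S(x,y):return (170+x/5-.4,120+y/5-.4)
def D(x,y):return (165+x/4-.4,140+y/4-.4)
for n,p,q,z in (("knob",S(380,330),D(296,177),.136),("lid",S(382,352),D(295,202),.112),("handletop",S(150,155),D(455,57),.116),("blue",S(158,220),D(454,120),.051),("collartop",S(153,187),D(455,86),.086),("mat",S(638,632),D(153,509),.005)):
    r=least_squares(lambda X:np.r_[proj(a,X)[0]-p,proj(b,X)[0]-q],[.5,0,.1])
    print(n,r.x,abs(r.fun).max(),atz(a,*p,z)[:2],atz(b,*q,z)[:2])
E
```

```text
knob [0.525207   0.02694169 0.13247456] 0.383978617088502 [0.52930154 0.03198674] [0.52287176 0.03091284]
lid [0.52513298 0.02844372 0.11085275] 0.20481339345928973 [0.52671241 0.03045309] [0.52445136 0.02927006]
handletop [ 0.49714662 -0.2902075   0.11446455] 0.20798538645451004 [ 0.49752373 -0.28965732] [ 0.49593152 -0.28527538]
blue [ 0.49548097 -0.29146018  0.04592947] 0.02838877833045217 [ 0.49943873 -0.28567037] [ 0.49242084 -0.28185021]
collartop [ 0.49663514 -0.29178592  0.08198556] 0.13996708576635797 [ 0.50033634 -0.2863553 ] [ 0.49416113 -0.28464935]
mat [0.51796675 0.29073041 0.00054973] 0.05895672037522104 [0.52129087 0.29362937] [0.51531171 0.29511118]
```

```bash
cat >> h.py <<'E'
def down(yaw): # tool z down; tool y axis (jaws) horizontal
    return (R.from_euler("z",yaw)*R.from_rotvec([np.pi,0,0])).as_rotvec()
E
python3 - <<'E'
from h import *
for n,x,y,zs in (("pot",.526,.029,(.142,.3)),("mat",.518,.293,(.045,.3)),("stand",.4965,-.288,(.11,.3))):
  for z in zs:
    for yaw in np.radians([-180,-150,-120,-90,-60,-30,0,30,60,90,120,150]):
      q=inverse_kinematics([x,y,z],down(yaw)); 
      print(n,z,int(round(np.degrees(yaw))),None if q is None else np.round(q,2))
E
```

```text
pot 0.142 -180 [ 0.22  0.87 -0.65  1.78  0.74  0.76  0.75]
pot 0.142 -150 [ 0.41  1.03 -1.13  1.77  1.07  1.09  0.98]
pot 0.142 -120 [ 0.47  1.14 -1.35  1.77  1.18  1.29  1.42]
pot 0.142 -90 [-0.44  0.9   0.65  1.8  -0.8   0.73 -2.48]
pot 0.142 -60 [-0.38  0.86  0.51  1.8  -0.66  0.66 -2.1 ]
pot 0.142 -30 [-0.31  0.84  0.37  1.8  -0.49  0.6  -1.73]
pot 0.142 0 [-0.24  0.82  0.23  1.79 -0.31  0.57 -1.39]
pot 0.142 30 [-0.16  0.8   0.09  1.79 -0.12  0.55 -1.04]
pot 0.142 60 [-0.09  0.8  -0.05  1.79  0.06  0.56 -0.7 ]
pot 0.142 90 [-0.01  0.8  -0.19  1.79  0.25  0.58 -0.36]
pot 0.142 120 [ 0.07  0.81 -0.34  1.78  0.43  0.62 -0.  ]
pot 0.142 150 [ 0.15  0.84 -0.49  1.78  0.59  0.68  0.36]
pot 0.3 -180 [ 0.29  0.66 -0.78  1.57  0.5   1.12  0.97]
pot 0.3 -150 [ 0.48  0.86 -1.35  1.56  0.85  1.4   1.15]
pot 0.3 -120 [ 0.48  0.86 -1.35  1.56  0.85  1.4   1.68]
pot 0.3 -90 [-0.47  0.67  0.7   1.59 -0.48  1.05 -2.78]
pot 0.3 -60 [-0.38  0.63  0.51  1.59 -0.34  1.01 -2.39]
pot 0.3 -30 [-0.3   0.6   0.34  1.59 -0.22  0.99 -1.99]
pot 0.3 0 [-0.21  0.59  0.17  1.59 -0.12  0.98 -1.57]
pot 0.3 30 [-
[... 2327 characters left out ...]
 0.98]
stand 0.3 -180 [ 0.84  0.75 -0.8   1.4   0.54  1.23  1.56]
stand 0.3 -150 [ 1.    0.93 -1.35  1.39  0.9   1.5   1.8 ]
stand 0.3 -120 [ 0.11  0.78  0.8   1.42 -0.57  1.19 -2.68]
stand 0.3 -90 [ 0.17  0.73  0.64  1.42 -0.46  1.14 -2.26]
stand 0.3 -60 [ 0.24  0.7   0.48  1.42 -0.34  1.1  -1.84]
stand 0.3 -30 [ 0.32  0.68  0.31  1.42 -0.22  1.08 -1.43]
stand 0.3 0 [ 0.4   0.66  0.15  1.41 -0.1   1.07 -1.01]
stand 0.3 30 [ 0.47  0.66 -0.01  1.41  0.01  1.07 -0.58]
stand 0.3 60 [ 0.55  0.66 -0.16  1.41  0.11  1.08 -0.15]
stand 0.3 90 [ 0.63  0.67 -0.32  1.41  0.22  1.1   0.28]
stand 0.3 120 [ 0.7   0.68 -0.47  1.4   0.32  1.13  0.71]
stand 0.3 150 [ 0.78  0.71 -0.64  1.4   0.44  1.17  1.13]
```

```bash
python3 - <<'E'
from h import *
move_ptp([.515,.02,.30],down(np.pi/3))
w=capture("wrist"); cv2.imwrite("pics/w1.png",w["img"][:,:,::-1])
np.save("w1.npy",w,allow_pickle=True)
print(observe()["time_s"],w["position"],observe()["ee_pos"]); print(proj(w,[[.526,.029,.148],[.526,.029,.114]]))
E
```

```text
2.6333 [0.54918775 0.07813896 0.41987064] [0.51505952 0.01917952 0.29994775]
[[267.4829011  164.57634379]
 [266.87851135 157.18639657]]
```

View pics/w1.png

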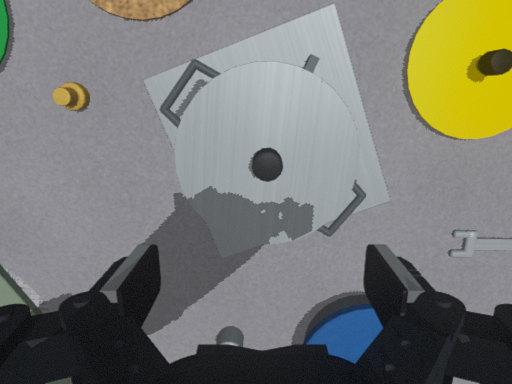

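Knob top is at (267,163), the lid disc centre about (267,154), nearly as predicted. The weight is at (230,335) and the fitting at (70,97), both clear of the pot.

```bash
python3 - <<'E'
from h import *
w=np.load("w1.npy",allow_pickle=True).item()
for p in ((267,163,.148),(267,154,.114)): print(atz(w,*p))
T=w["position"]
k=(atz(w,267,163,.148)[:2]+atz(w,267,154,.114)[:2])/2; print(k)
move_l([k[0],k[1],.20],down(np.pi/3),speed=.15)
w=capture("wrist"); cv2.imwrite("pics/w2.png",w["img"][:,:,::-1]); np.save("w2.npy",w,allow_pickle=True)
print(proj(w,[k[0],k[1],.148]),observe()["ee_pos"])
g=observe();Rt=R.from_rotvec(g["eef_rot"]);print(Rt.inv().apply(w["position"]-g["ee_pos"]),(Rt.inv()*R.from_rotvec(w["orientation"])).as_rotvec())
E
```

```text
[0.52630596 0.03031342 0.148     ]
[0.52753701 0.03145531 0.114     ]
[0.52692149 0.03088437]
[[261.37313196 226.3848282 ]] [0.52720653 0.03074218 0.20088356]
[ 6.81177631e-02 -4.40991826e-05 -1.19754296e-01] [-0.21270715 -0.21371313  1.5607334 ]
```

View pics/w2.png

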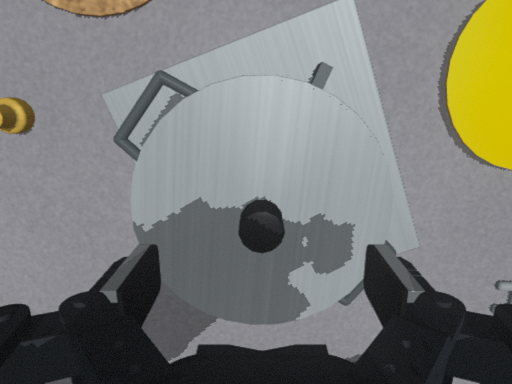

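Knob is at (261,221), centred between the jaws. Grasping.

```bash
python3 - <<'E'
from h import *
move_gripper(.7,50)
move_l([.5269,.0305,.143],down(np.pi/3),speed=.1)
print(observe()["wrist_force"])
move_gripper(0,50); pause(.2)
s=observe(); print(s["grip_width"],s["wrist_force"],s["ee_pos"],s["time_s"])
move_l([.5269,.0305,.165],down(np.pi/3),speed=.06)
s=observe(); print(s["grip_width"],s["wrist_force"],s["ee_pos"],s["time_s"])
c=capture("side"); crop(c,165,140,305,290,4,"d2.png")
w=capture("wrist"); cv2.imwrite("pics/w3.png",w["img"][:,:,::-1])
E
```

```text
[-0.51928569  0.38559589 -0.03209764]
0.2896835076690612 [-1.68734821 -0.23263885  8.68235845] [0.52704426 0.03051889 0.14360376] 5.2167
0.2890013068800225 [-0.13205428 -0.33153801 -3.24812008] [0.52694591 0.03048188 0.1651831 ] 5.7333
```

View pics/d2.png

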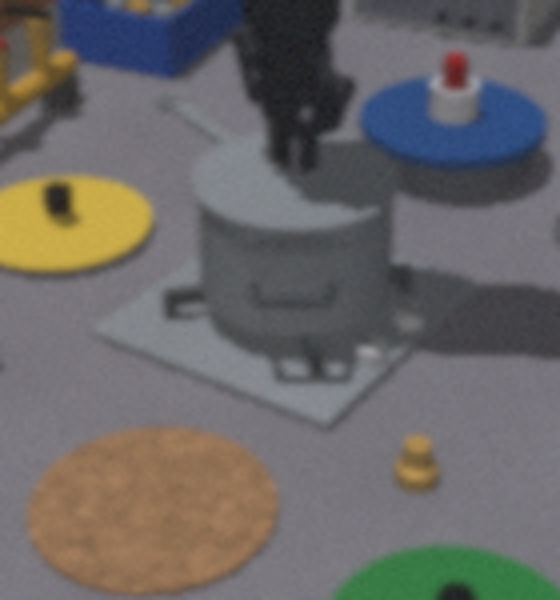

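View pics/w3.png

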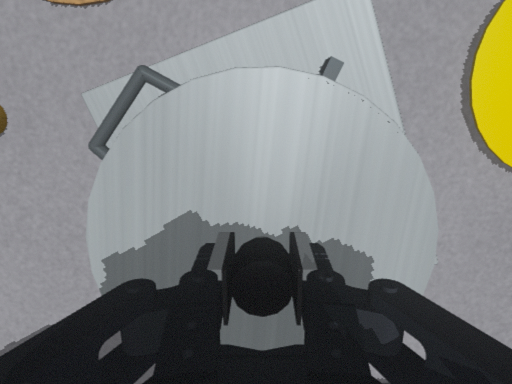

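Lid is lifted (about −3.2 N) and looks level. I'll carry it to the mat.

```bash
python3 - <<'E'
from h import *
d=down(np.pi/3)
move_l([.5269,.0305,.21],d,speed=.15)
move_l([.518,.293,.20],d,speed=.2)
w=capture("wrist"); cv2.imwrite("pics/w4.png",w["img"][:,:,::-1])
c=capture("side"); crop(c,140,140,330,320,4,"d3.png")
move_l([.518,.293,.065],d,speed=.12)
c=capture("side"); crop(c,140,140,330,320,4,"d4.png")
s=observe(); print(s["grip_width"],s["wrist_force"],s["ee_pos"],s["time_s"])
E
```

```text
0.2878123585288289 [-0.33080727  0.87402786 -2.98101636] [0.51829756 0.29314495 0.06567403] 9.175
```

View pics/d4.png

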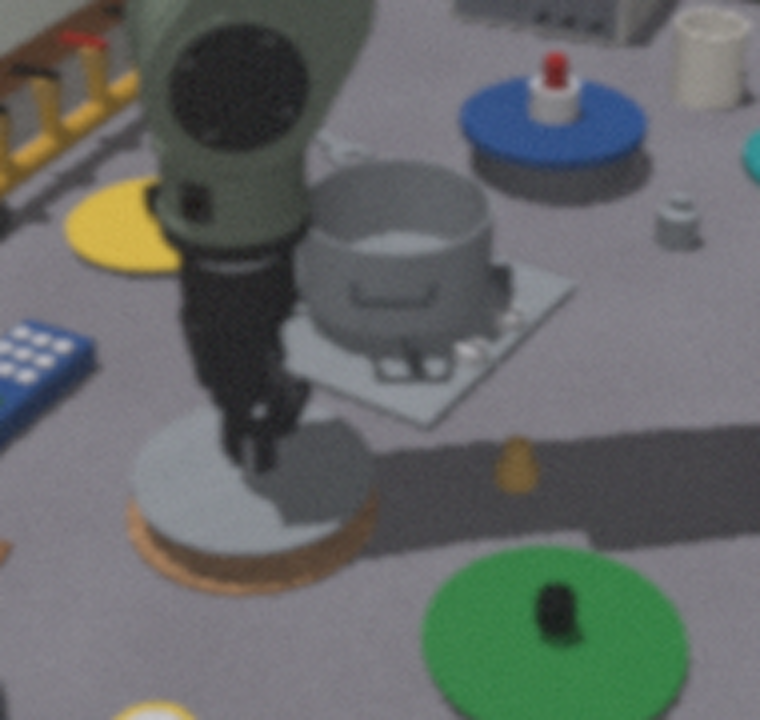

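View pics/w4.png

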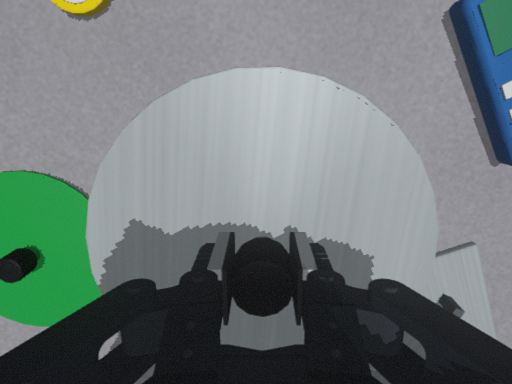

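The lid is centred over the mat, about 15 mm up. Lowering, releasing, then imaging the open pot.

```bash
python3 - <<'E'
from h import *
d=down(np.pi/3)
z=.050
move_l([.518,.293,z],d,speed=.05)
while z>.044:
    s=observe(); print(round(z,4),s["wrist_force"].round(1),s["ee_pos"].round(4))
    if s["wrist_force"][2]>2: break
    z-=.001; move_l([.518,.293,z],d,speed=.03)
move_gripper(.7,50); pause(.1)
move_l([.518,.293,.12],d,speed=.12)
w=capture("wrist"); cv2.imwrite("pics/w5.png",w["img"][:,:,::-1])
move_gripper(1.0)
move_l([.495,.0,.30],d,speed=.25)
w=capture("wrist"); cv2.imwrite("pics/w6.png",w["img"][:,:,::-1]);np.save("w6.npy",w,allow_pickle=True)
s=observe(); print(s["ee_pos"],s["time_s"])
E
```

```text
0.05 [ 0.4  0.5 -2.5] [0.5179 0.2929 0.0497]
0.049 [ 0.6 -0.4 -2.2] [0.518  0.293  0.0491]
0.048 [-0.4  0.5 -2.3] [0.518 0.293 0.048]
0.047 [-3.3 -2.   9.9] [0.5181 0.293  0.0476]
[0.4948565  0.00088755 0.29950428] 13.675
```

View pics/w5.png

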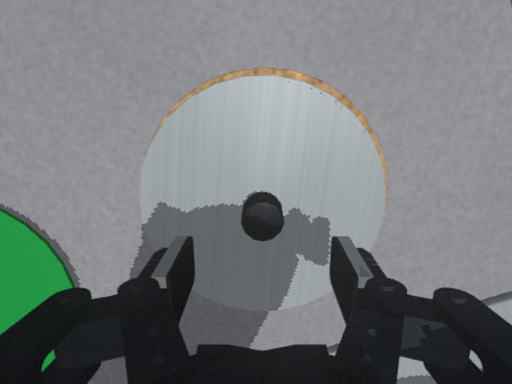

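View pics/w6.png

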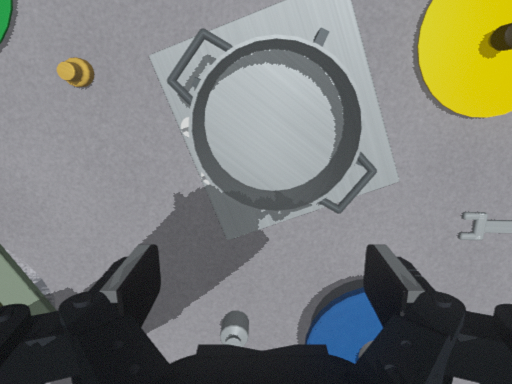

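The plain lid lies on the mat within a few mm. The pot rim ellipse spans about x 190–362, y 36–211. I'll fit it on an enlarged crop.

```bash
cat >> h.py <<'E'
def circ(c,x,y,z,r,n=90):
    t=np.linspace(0,2*np.pi,n); return proj(c,np.c_[x+r*np.cos(t),y+r*np.sin(t),np.full(n,z)])
def fitc(c,pts,z):
    P=np.array([atz(c,u,v,z)[:2] for u,v in pts]); A=np.c_[2*P,np.ones(len(P))]
    s=np.linalg.lstsq(A,(P**2).sum(1),rcond=None)[0]; return s[0],s[1],np.sqrt(s[2]+s[0]**2+s[1]**2)
def overlay(c,circs,x0,y0,x1,y1,k,name):
    im=cv2.resize(np.ascontiguousarray(c["img"][y0:y1,x0:x1,::-1]),None,fx=k,fy=k,interpolation=cv2.INTER_CUBIC)
    for ci in circs:
        p=(circ(c,*ci)-[x0,y0]+.5)*k
        cv2.polylines(im,[p.round().astype(np.int32)],True,(0,0,255),1)
    cv2.imwrite("pics/"+name,im)
E
python3 - <<'E'
from h import *
w=np.load("w6.npy",allow_pickle=True).item()
f=fitc(w,[(190,125),(362,122),(276,36),(275,211)],.110);print(f)
overlay(w,[(f[0],f[1],.11,.079),(f[0],f[1],.11,.076)],165,15,385,235,2.7,"o6.png")
E
```

```text
(np.float64(0.5247670745607211), np.float64(0.028045026622541325), np.float64(0.07670119278624321))
```

View pics/o6.png

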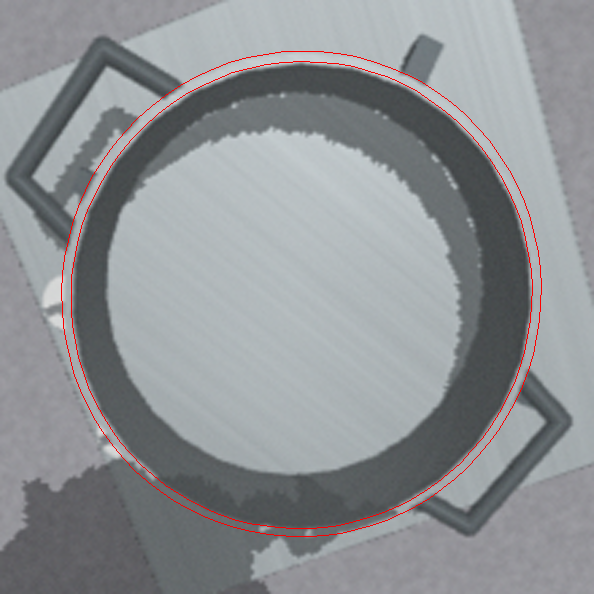

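Pot centre is (0.5248, 0.0280) and the overlay matches within about 1 px. Now the nested lid.

```bash
python3 - <<'E'
from h import *
d=down(np.pi/3)
move_l([.4965,-.289,.24],d,speed=.25)
w=capture("wrist"); cv2.imwrite("pics/w7.png",w["img"][:,:,::-1]);np.save("w7.npy",w,allow_pickle=True)
overlay(w,[(.4965,-.289,.117,.006),(.4965,-.289,.086,.024),(.4965,-.289,.054,.092)],0,0,512,384,1.5,"o7.png")
print(observe()["ee_pos"])
E
```

```text
[ 0.49694239 -0.28771396  0.24038439]
```

View pics/o7.png

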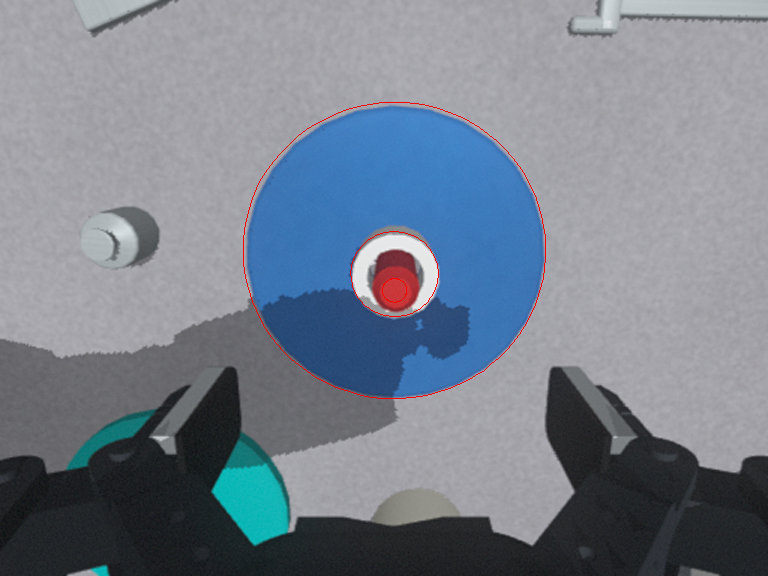

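Overlays at (0.4965, −0.289) coincide with the handle top, collar and blue rim. Grasping the red handle.

```bash
python3 - <<'E'
from h import *
d=down(np.pi/3)
x,y=.4965,-.289
move_gripper(.7,70)
move_l([x,y,.112],d,speed=.12)
print(observe()["wrist_force"].round(1))
move_gripper(0,70); pause(.15)
s=observe(); print(s["grip_width"],s["wrist_force"].round(1),s["ee_pos"],s["time_s"])
c=capture("side"); crop(c,240,110,340,200,7,"d5.png")
move_l([x,y,.125],d,speed=.04)
s=observe(); print(s["grip_width"],s["wrist_force"].round(1),s["ee_pos"],s["time_s"])
c=capture("side"); crop(c,240,110,340,200,7,"d6.png")
w=capture("wrist"); cv2.imwrite("pics/w8.png",w["img"][:,:,::-1])
E
```

```text
[-0.4 -1.1  0.2]
0.2566454222247159 [-0.9  0.4  9.1] [ 0.49675414 -0.28913742  0.11265262] 17.2417
0.2547776830196888 [-0.1 -0.9 -6.4] [ 0.49648682 -0.28901934  0.12509419] 17.7667
```

View pics/d6.png

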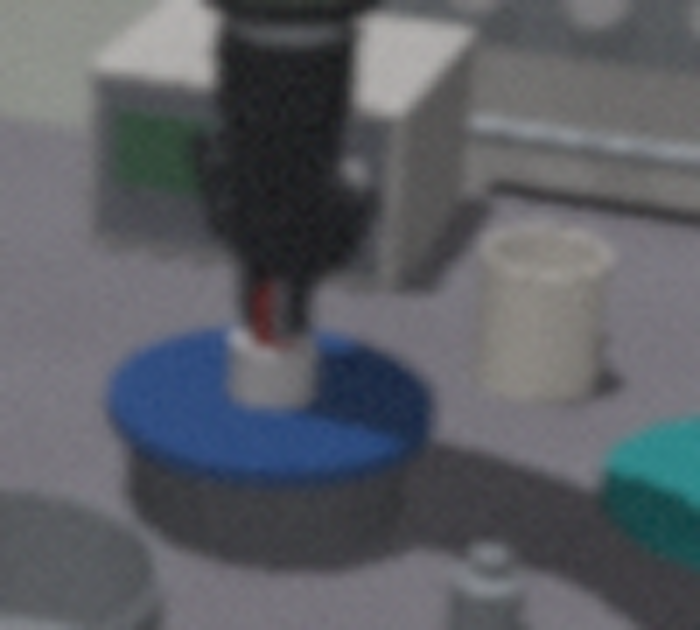

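View pics/w8.png

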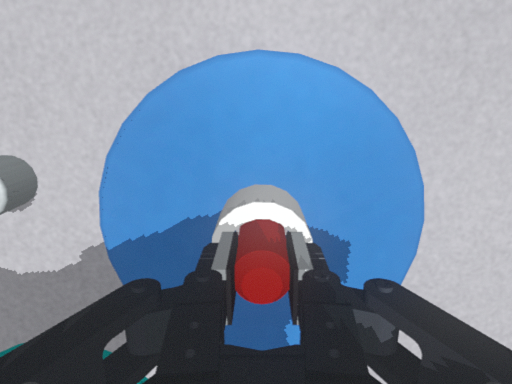

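Both lids lifted (about −6.4 N, 0.58 kg). Carrying to above the pot.

```bash
python3 - <<'E'
from h import *
d=down(np.pi/3)
move_l([.4965,-.289,.25],d,speed=.15)
move_l([.5248,.028,.25],d,speed=.15)
move_l([.5248,.028,.195],d,speed=.08)
c=capture("side"); crop(c,165,120,315,250,5,"d7.png")
a=capture("scene"); crop(a,190,120,310,230,6,"s7.png")
w=capture("wrist"); cv2.imwrite("pics/w9.png",w["img"][:,:,::-1]);np.save("w9.npy",w,allow_pickle=True)
s=observe(); print(s["grip_width"],s["wrist_force"].round(1),s["ee_pos"],s["time_s"])
E
```

```text
0.25377766684856395 [-0.6  0.  -4.7] [0.52496625 0.0280182  0.19543047] 22.1083
```

View pics/d7.png

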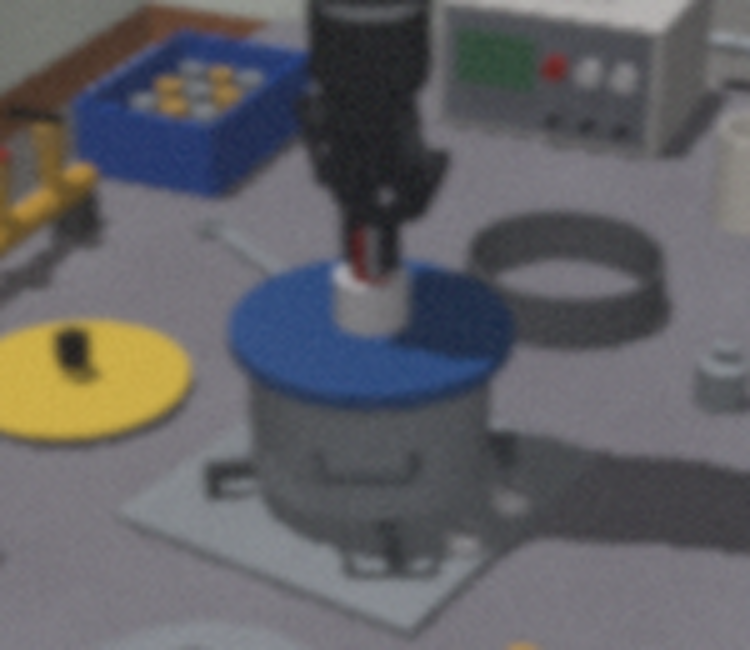

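View pics/s7.png

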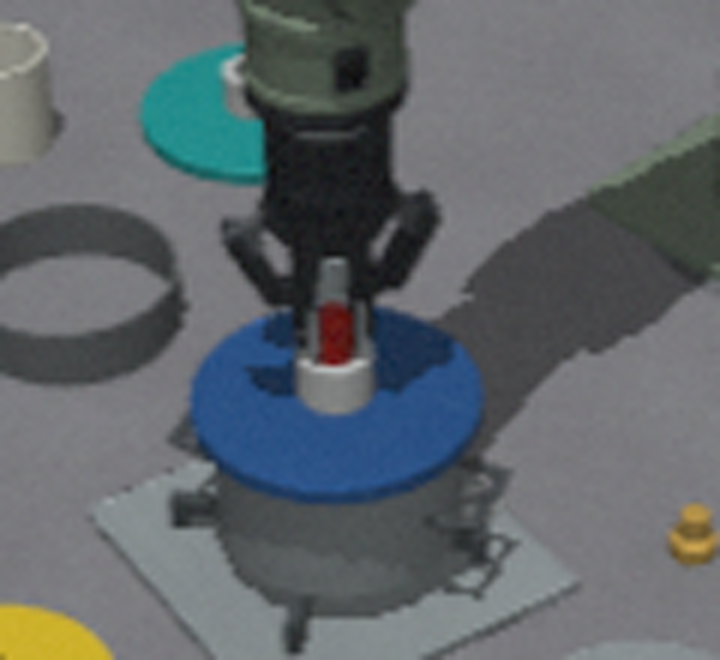

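View pics/w9.png

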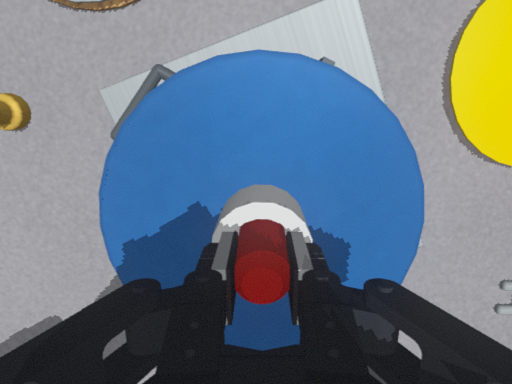

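The lid is level and centred over the pot in both views. Lowering with force checks.

```bash
python3 - <<'E'
from h import *
d=down(np.pi/3)
z=.183
move_l([.5248,.028,z],d,speed=.04)
while z>.173:
    s=observe(); print(round(z,4),s["wrist_force"].round(1),s["wrist_torque"].round(2),s["ee_pos"].round(4))
    if s["wrist_force"][2]>2: break
    z-=.001; move_l([.5248,.028,z],d,speed=.02)
c=capture("side"); crop(c,165,120,315,250,5,"d8.png")
a=capture("scene"); crop(a,190,120,310,230,6,"s8.png")
print(observe()["time_s"])
E
```

```text
0.183 [ 0.2 -1.  -4.9] [ 0.04 -0.05  0.07] [0.5247 0.028  0.1828]
0.182 [ 0.8  1.6 -5.5] [-0.02 -0.07 -0.03] [0.5248 0.028  0.182 ]
0.181 [ 0.6 -0.2 -5.3] [-0.01  0.02  0.01] [0.5248 0.028  0.181 ]
0.18 [ 0.1 -0.1 -5.2] [-0.01  0.   -0.06] [0.5248 0.028  0.18  ]
0.179 [-0.1 -0.1 -5.2] [ 0.02  0.05 -0.04] [0.5248 0.028  0.1789]
0.178 [ 0.5  0.1 -5.7] [-0.01 -0.01 -0.02] [0.5248 0.028  0.1779]
0.177 [-4.4  0.8  9.3] [-0.07  0.88 -0.05] [0.5249 0.028  0.1776]
24.1583
```

View pics/d8.png

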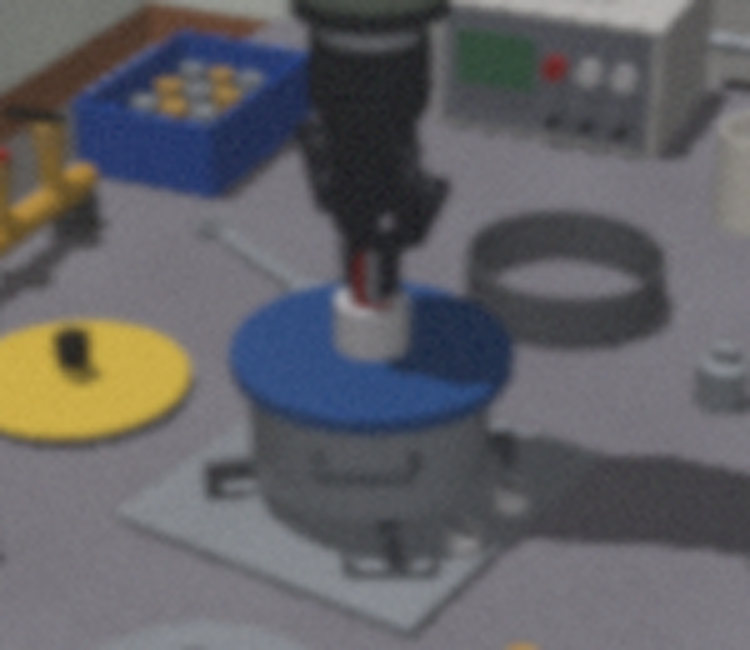

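View pics/s8.png

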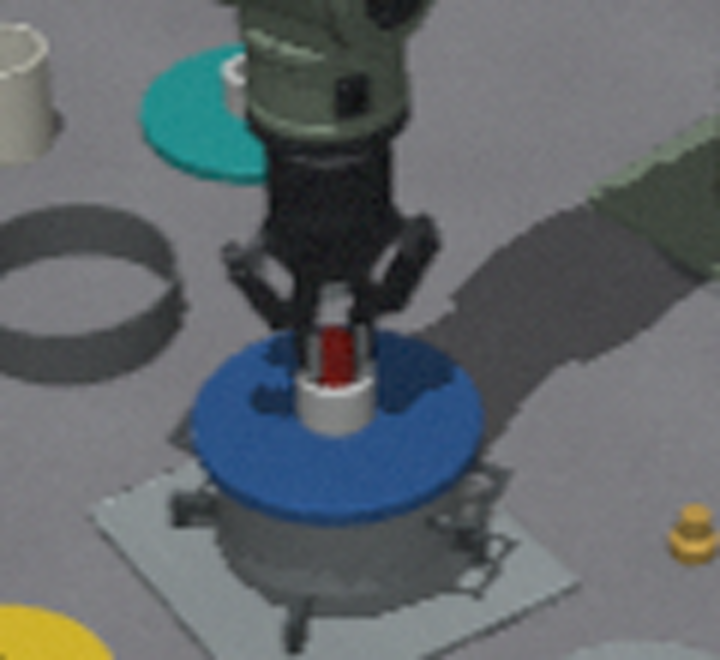

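Contact came at TCP z = 0.1776, against a predicted 0.1777, so it's seated. Releasing and checking.

```bash
python3 - <<'E'
from h import *
d=down(np.pi/3)
move_gripper(.6,70); pause(.3)
move_l([.5248,.028,.26],d,speed=.12)
move_gripper(1.0,80)
w=capture("wrist");np.save("w10.npy",w,allow_pickle=True)
x,y=.5248,.028
overlay(w,[(x,y,.182,.006),(x,y,.151,.024),(x,y,.119,.092)],0,0,512,384,1.5,"o10.png")
c=capture("side"); crop(c,165,120,315,250,5,"d9.png")
s=observe(); print(s["wrist_force"].round(1),s["ee_pos"],s["time_s"])
E
```

```text
[-0.1  0.   0. ] [0.52478765 0.02801066 0.25994821] 26.2333
```

View pics/o10.png

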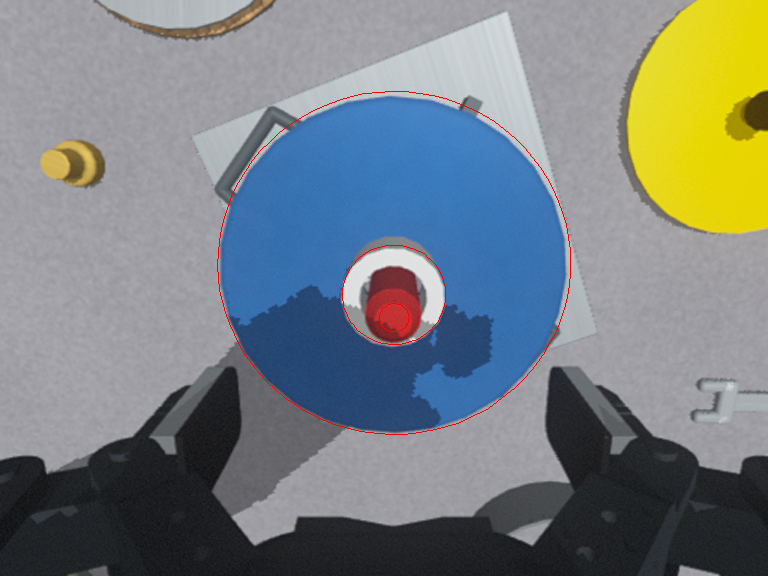

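View pics/d9.png

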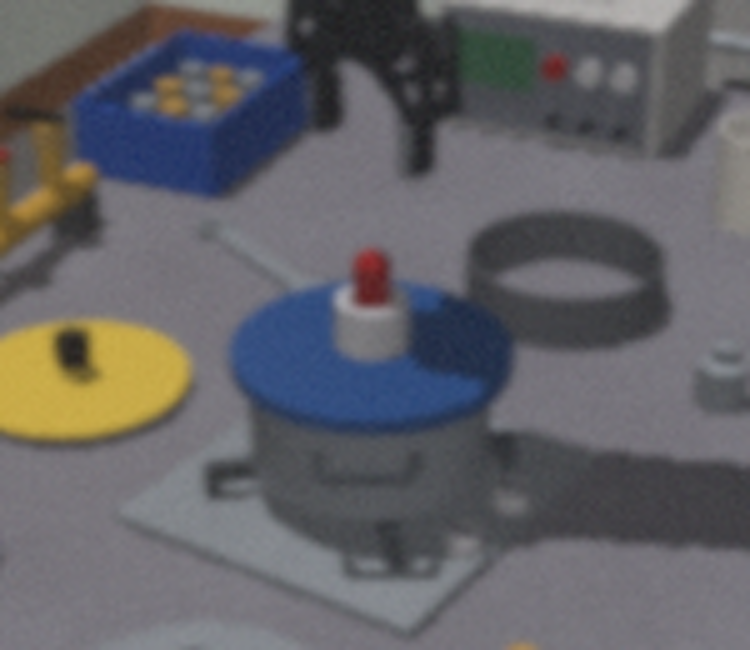

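Everything is nested and concentric: handle at (394,318), collar at (394,295) in the overlay. Now gripping the white collar and raising the blue lid.

```bash
python3 - <<'E'
from h import *
d=down(np.pi/3)
x,y=.5248,.028
move_gripper(.9,80)
move_l([x,y,.144],d,speed=.1)
print(observe()["wrist_force"].round(1))
move_gripper(0,80); pause(.15)
s=observe(); print(s["grip_width"],s["wrist_force"].round(1),s["wrist_torque"].round(2),s["ee_pos"],s["time_s"])
move_l([x,y,.156],d,speed=.03)
s=observe(); print(s["grip_width"],s["wrist_force"].round(1),s["wrist_torque"].round(2),s["ee_pos"],s["time_s"])
c=capture("side"); crop(c,165,120,315,250,5,"d10.png")
a=capture("scene"); crop(a,190,120,310,230,6,"s10.png")
w=capture("wrist"); cv2.imwrite("pics/w11.png",w["img"][:,:,::-1])
E
```

```text
[-0.1  0.8 -0.5]
0.5476556569190791 [-4.4  0.4 16.2] [ 0.12  0.99 -0.08] [0.5248514 0.0280717 0.1447953] 28.35
0.5450538815793078 [-1.2 -0.4 -2.6] [ 0.   -0.02 -0.05] [0.52480809 0.02798352 0.15601447] 28.9
```

View pics/d10.png

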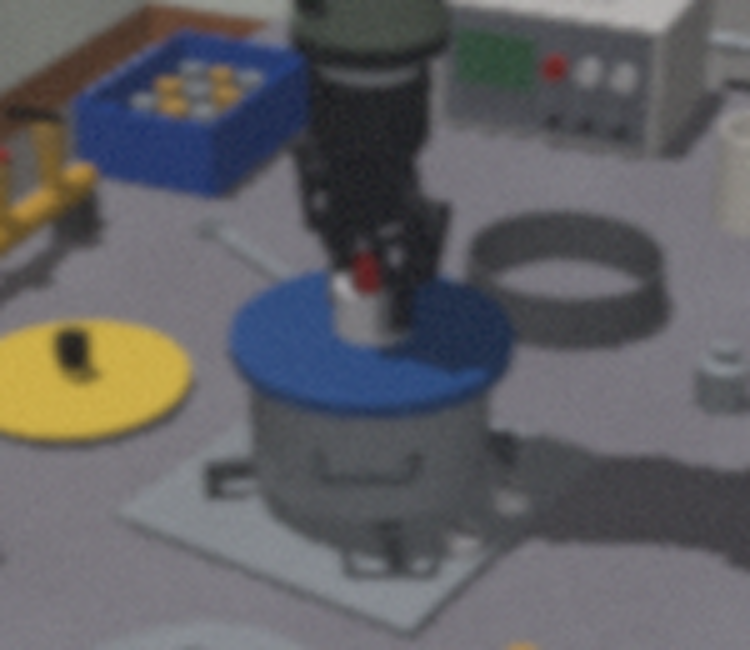

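View pics/w11.png

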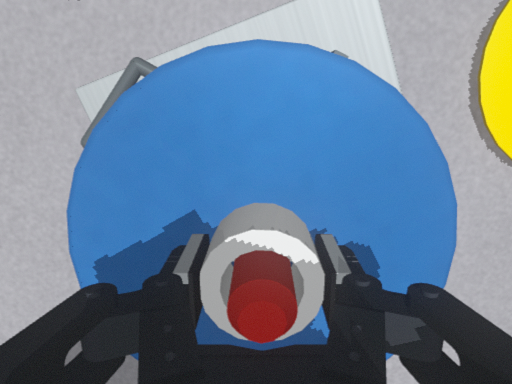

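Only the outer lid's weight is carried (−2.6 N, 0.26 kg), and the handle is centred in the bore. Raising to the final height.

```bash
python3 - <<'E'
from h import *
d=down(np.pi/3)
move_l([.5248,.028,.236],d,speed=.06)
pause(.5)
s=observe(); print(s["grip_width"],s["wrist_force"].round(1),s["wrist_torque"].round(2),s["ee_pos"],abs(s["dq"]).max(),s["time_s"])
c=capture("side"); crop(c,140,90,330,290,3,"d11.png")
a=capture("scene"); crop(a,170,100,340,270,3.5,"s11.png")
w=capture("wrist"); cv2.imwrite("pics/w12.png",w["img"][:,:,::-1])
E
```

```text
0.5440543996673418 [ 0.7 -0.2 -1.5] [-0.01 -0.03 -0.01] [0.52477979 0.02799043 0.23598524] 0.0019150419285458324 31.0333
```

View pics/d11.png

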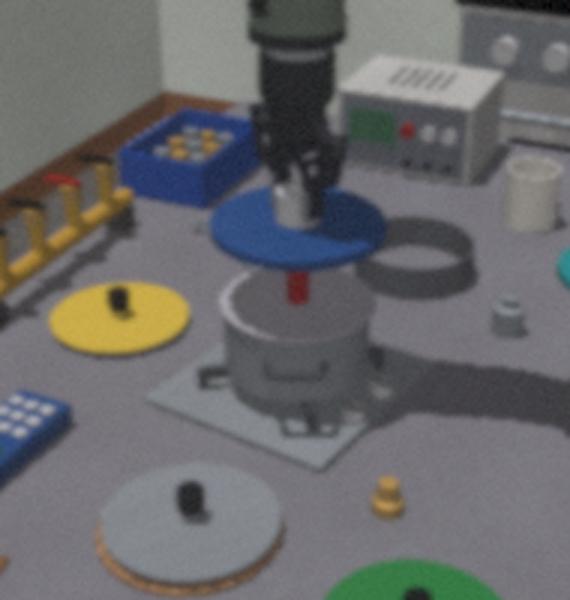

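View pics/s11.png

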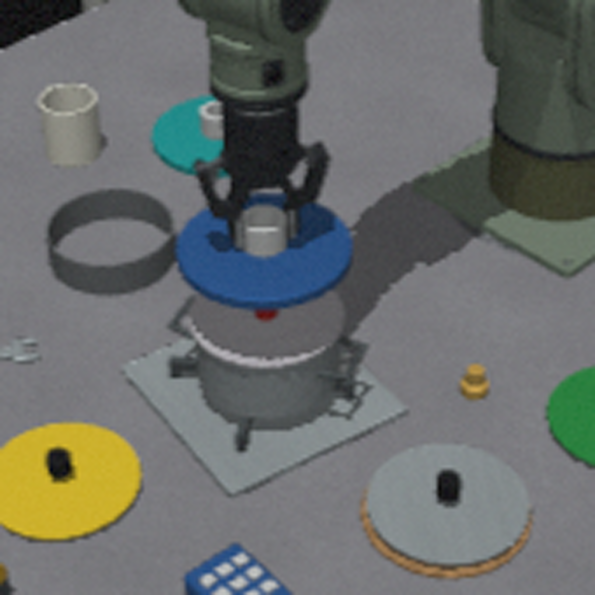

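View pics/w12.png

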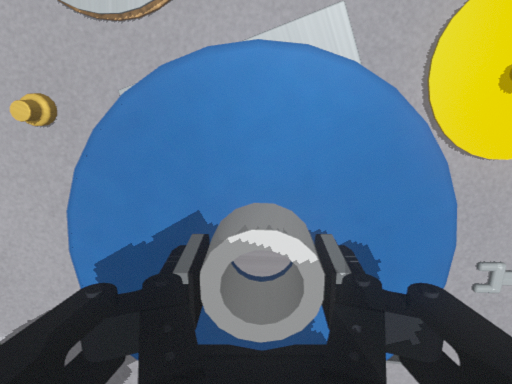

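The blue lid is level above the seated inner lid, and its bore is now clear of the red handle. The plain lid is still flat on the mat. Handing in.

```bash
python3 - <<'E'
from rig import *
print(job_done()); 
E
```

```text
the job is handed in; nothing more can be done
None
```

The job is done and handed in at about 31 s on the robot's clock; no verdict was reported.

- **Plain lid:** I lifted it by its knob and released it on the cork mat. The pictures show it flat and within a few millimetres of centre.
- **Double lid:** I carried both lids together by the red handle. The wrist force of about 5–6 N matched both weights. They touched down at the height I had worked out for seated, 0.1 mm apart, and I let go. The picture afterwards showed them nested and centred on the pot.
- **Outer lid:** I raised it alone by the white collar, and the wrist force of about 2.6 N matched its weight. It is held still and level over the pot. From the lift distance it sits about 95 mm above the inner lid, where over 73 mm is needed.

In the last pictures the inner lid is seated with the red handle below the blue lid, and the bystanders in view look undisturbed. The only reading that differed was the wrist force, about 1.5 N at the final height instead of 2.6 N. I put that down to sensor noise, since the grip width barely changed and the wrist picture showed no slip.

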